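# Third hand at the spring stop

## Robot

A 6-joint arm with a two-finger parallel gripper is mounted at the origin on the work surface; the furniture and walls round the work are solid. World frame = base frame: x ahead of the robot, y to its left, z up, the work surface at z = 0. Lengths are in m, angles in rad, forces in N, time in s.
With the tool pointing down it reaches from about 0.375 to 0.975 m from the base axis. Payload 3.8 kg.
Tool frame: the origin (TCP) lies where the fingers leave the gripper's body, on its centre line; the fingertips stand 73 mm ahead of it and the grasp point (between the pads) lies 54 mm ahead of it (nose_length is the distance from the TCP to the fingertips, in m); z points along the fingers, y is the line along which they close (so a half turn about z gives the same grasp; the last joint's range is limited). The gripper opens to 85 mm and grips with 20 to 120 N. Pads are 22 mm wide; open, the fingers measure 114 mm over their backs; the gripper's body (76 mm by 85 mm) begins 54 mm behind the grasp point. The pads swing forward as they close: fully open they stand 13 mm farther back than shut.
Start: joints at [1.163, 0.264, 1.604, -0, 1.274, -0.037], TCP at [0.245, 0.629, 0.304] pointing down, gripper open.
Joint ranges: [-2.63, 2.63], [-0.94, 2.18], [0.31, 2.57], [-1.31, 4.45], [0, 2.66], [-2.55, 2.55]. Speed limits (rad/s): [2.57, 2.57, 3.14, 3.14, 3.14, 3.14].

## Interface

Orientations are given as a rotation vector (axis times angle).
In Python, from workcell import read_state, read_camera, calibration, finish_job, look_for, cut_out, tip_of, nose_length gives the robot as it stands.
- The arm moves only by the tool step_arm, never from a script. Its argument "targets" is a list of rows, each a list of 3 entries, a list of its own where there are three numbers: the turn, a rotation vector about the tool's x, y, z in rad, then the shift along the tool's x, y, z in mm, then the finger opening in mm, from 0 to 85.4. In form: [[[ax, ay, az], [x, y, z], grip], ...]. A call has 1 to 5 rows; each row shifts and turns the commanded pose from where the row before left it, along the tool's axes as they then stand; what a row does not reach is not made up. A row lasts 1/12 s, in which the tool goes at most 41.7 mm and 7.16 degrees, less where a joint would pass 70% of its speed; a pose out of reach is approached as far as the arm can. A call with a gripper value outside its range is refused whole. The fingers move at their own pace and stop on an object; "grip_force" is the grip in N (left out, the last holds). Time passes only in rows, so rows that do not move let the fingers close. It gives the time, the measured TCP pose, the force, the opening and the grip force at its end, in the units of the state.
- read_state(): the state, without advancing time (a new reading comes with each control period).
- read_camera(name): name is "scene" or "top"; returns the picture (480x640x3 uint8, red, green, blue); there is no depth.
- calibration(name): a dict with "camera_matrix" (3x3 intrinsics, pixels), "dist_coeffs" ([k1, k2, p1, p2, k3] as OpenCV has them; the pictures are not rectified), "R" (3x3) and "t" (3): a world point X has camera coordinates R X + t. Camera axes: x right, y down, z forward; pixel columns grow to the right and rows downward; lengths in m; the calibration is good to about 2 mm. A picture is of the moment at which its call begins. calibration takes no time and is no camera call.
- finish_job(): hands the job in; it is judged then, once.
Trained networks look in the newest picture that a camera, given by its name, has taken for a name from the list of things; names that differ only in an ending like _2 or _b are one class to them, and where a whole thing is asked for, a point or a joint stands for the part that bears it (a point fixed in the world has none). Each returns a list of dicts, best first, with "score" (0 to 1); they miss things now and then, are a little off and sometimes report something else, mostly with a low value. They report only what shows in the picture. A call takes as long as a camera call. They do not tell look-alikes from the thing itself.
- look_for(camera, query): "extent" ([left, top, right, bottom] in pixels, round what is visible of it).
- cut_out(camera, query): "region" (480x640 bool, what is visible of it) and "extent" ([left, top, right, bottom] in pixels, round what is visible of it).
- tip_of(camera, query): "at" ([row, column] in pixels: a listed point, or the origin of a listed thing).
The state is a dict: "time": time; "q": joint angles; "joint_vel": joint speeds; "joint_torque": joint torques, N m; "tool_pos": TCP position; "tcp_rot": TCP orientation; "wrist_force": force on the tool from outside, world axes, zero at the start; "torque": the same for the moment, N m; "width": opening from 0.0 (shut) to 1.0 (fully open); "grip_force": force on a finger pad.
Only numpy, scipy, OpenCV 4.12 (cv2) and the standard library are available. Lean on these libraries where they do the work, as an engineer would, in place of code of your own. Each camera call takes 0.05 s, during which the arm holds its last target. There are 200 camera calls.

## Task

I want to screw a handle onto the dark wooden block, so please be my third hand: first drop the brass bench dog shank-down into the round hole of the plywood jig, fully home, and let it go. Then lay the block flat on the jig's board, one long side up against the dog (or a hair off it) and one end squarely against the sprung steel plate, and push the plate back until its black pointer stands in the green part of the scale, never into the red. Finish while you are still holding it there with that steady push, do not let go, and leave the jars and the tin where they stand.

Things in the scene. Friction and masses are not known exactly. Their poses are not given: they have to be found in the camera images.
- jig: Fixed jig: plywood board 220 x 160 x 40 mm, origin at the centre of its underside on the table. x axis: pressing direction, away from the robot, towards the sprung plate at the far end; y left, z up; board top at z = 40 mm. Behind the plate an aluminium bracket (x 91 to 109, y -50 to 50, 46 mm above the board); on the right the scale rail (x 45 to 95, y -59 to -73, 30 mm high). Otherwise bare.
- dog_hole (a point): Centre of the mouth of the only round hole in the board, at the height of the board top, at x = -35 mm, y = +47 mm in the jig's frame; same axes as the jig. Hole 23 mm in diameter, 36 mm deep, blind, rim bevelled 1 mm.
- stop_face (a point): Middle of the front face of the sprung steel plate (moves with it), 22 mm above the board; axes as the jig's. Plate 56 mm wide, centred on the jig's y = 0, its top 42 mm above the board; face at x = +45 mm in the jig's frame when not pressed.
- stop_plate (a joint): How far the plate is pushed back along the jig's +x, in m: 0 at rest, 0.035 at most. Spring 600 N/m, no preload: 0.018 means about 11 N. A black pointer on the plate runs along the scale on the jig's right side: white below 0.012, green 0.012 to 0.024, red from 0.027.
- dog_center (a point): Centre (half-way up) of the brass bench dog: round pin 56 mm long, 0.12 kg, standing upright and loose on the table, z axis up along it: lower 34 mm a shank 20 mm in diameter with bevelled foot, above it a head 30 mm in diameter, 22 mm high (grasp here). Fully home its shoulder sits on the board: centre 6 mm below, top 22 mm above the board top. The hole leaves 1.5 mm of play all round.
- block_center (a point): Centre (half-way up) of the dark brown wooden block: 63 x 115 x 52 mm, about 0.4 kg; x axis across its narrow side (63 mm, grasp here from above), y along its length (115 mm), z up. Lies loose on the table, 52 mm high. When its long side touches the dog it is centred on y = 0 in the jig's frame, within about 1 mm.
- cream_jar: Cream jar with a blue lid, 56 mm across, 70 mm high, loose on the left of the table; origin at the centre of its underside. Leave it alone.
- amber_jar: Amber-brown jar with a black lid, 48 mm across, 60 mm high, loose on the left of the table; origin at the centre of its underside. Leave it alone.
- speckled_tin: Speckled white tin with a brown lid, 62 mm across, 62 mm high, loose on the left of the table; origin at the centre of its underside. Leave it alone.
Not all that is in view belongs to the job. Of the things that look like the part that bears block_center, the larger one is meant.

How it is judged:
On the way:
1. the dog stands fully home in the hole, let go, before the plate is pressed (horizontal distance between dog_center and dog_hole below 0.005 m and z of dog_center in the frame of jig below 0.038 m and angle between dog_center's own z axis and vertical below 0.1 rad and contact force between bench_dog and the fingers below 0.1 N and value of joint stop_plate below 0.005 m), for 0.2 s.
At the end, for the whole second after the job is handed in: Dog home in the hole (within 4 mm), upright within 5.7 deg; block flat on the board (5 mm, 3.5 deg), along the jig within 4.5 deg, at most 8 mm from the dog, pressing the plate back 11.5 to 25.5 mm with 5.5 to 17 N, the robot bearing on the block with over 3 N, at rest (horizontal distance between dog_center and dog_hole below 0.005 m and z of dog_center in the frame of jig below 0.038 m and angle between dog_center's own z axis and vertical below 0.1 rad and value of joint stop_plate between 0.0115 and 0.0255 m and contact force between block and stop_plate between 5.5 and 17 N and y of block_center in the frame of jig between -0.008 and 0.004 m and z of block_center in the frame of jig below 0.071 m and angle between block_center's own z axis and vertical below 0.06 rad and angle between the y axis of block_center and the x axis of jig, either way round below 0.08 rad and (contact force between block and the fingers above 3 N or contact force between block and the arm above 3 N) and linear speed of block below 0.01 m/s); the arm keeps its last pose, push and grip.
It fails at once if the plate is pressed into the red (more than 28.5 mm) (value of joint stop_plate above 0.0285 m).
It fails at once if the cream jar is moved more than 25 mm or tipped (distance of cream_jar from where it was at the start of the episode above 0.025 m or angle between cream_jar's own z axis and vertical above 0.3 rad).
It fails at once if the amber jar is moved more than 25 mm or tipped (distance of amber_jar from where it was at the start of the episode above 0.025 m or angle between amber_jar's own z axis and vertical above 0.3 rad).
It fails at once if the speckled tin is moved more than 25 mm or tipped (distance of speckled_tin from where it was at the start of the episode above 0.025 m or angle between speckled_tin's own z axis and vertical above 0.3 rad).
It also fails if it takes over 67 s, if anything falls off the work surface, if the arm or the gripper's body presses on something with over 40 N, if the wrist force passes 120 N, or if a joint passes its speed limit or range.

## Working session

There is one attempt and no reset: what is moved stays moved. The work goes in short steps, Python scripts to look and compute and a tool call to move; the robot and the scene stay as the last step left them, time stands still between calls to the robot, and variables do not carry over. Pictures are saved under pics/ and viewed, at most 10 in all, crops included, and the job is handed in when it is done.

Besides the shell and the picture viewer there is one more tool, called after "Request:" as name(argument=value, ...), one argument or row to a line, values as JSON. step_arm: Moves the arm, as the interface text tells. Its arguments: {"type":"object","properties":{"targets":{"type":"array","items":{"type":"array"}},"grip_force":{"type":"number"}},"required":["targets"]}

```bash
ls; mkdir -p pics
python3 - <<'E'
from workcell import *
import cv2,numpy as np
for c in ("scene","top"):
    im=read_camera(c); cv2.imwrite(f"pics/{c}0.png",im[:,:,::-1])
    k=calibration(c); print(c,np.round(k["camera_matrix"],1).tolist(),k["dist_coeffs"],"pos",np.round(-np.array(k["R"]).T@k["t"],3),"fwd",np.round(np.array(k["R"])[2],2))
    for q in ("jig","dog_hole","stop_face","dog_center","block_center"):
        try: print(q,[(round(d["score"],2),np.round(d["at"]).tolist()) for d in tip_of(c,q)][:4])
        except Exception as e: print(q,e)
s=read_state();print(s)
E
```

```text
pics
scene [[611.8, 0.0, 321.0], [0.0, 611.8, 232.2], [0.0, 0.0, 1.0]] [-0.04136836  0.          0.          0.          0.        ] pos [-0.102 -0.259  0.909] fwd [ 0.57  0.38 -0.72]
jig [(0.75, [318.0, 447.0])]
dog_hole [(0.69, [308.0, 419.0]), (0.45, [188.0, 272.0])]
stop_face [(0.67, [276.0, 457.0])]
dog_center [(0.72, [223.0, 336.0])]
block_center [(0.8, [290.0, 342.0]), (0.75, [276.0, 260.0])]
top [[505.3, 0.0, 314.4], [0.0, 505.3, 228.9], [0.0, 0.0, 1.0]] [-0.14074487  0.          0.          0.          0.        ] pos [0.446 0.154 0.971] fwd [ 0.13  0.01 -0.99]
jig [(0.93, [232.0, 438.0]), (0.64, [194.0, 294.0]), (0.34, [254.0, 422.0])]
dog_hole [(0.82, [255.0, 420.0]), (0.17, [292.0, 267.0])]
stop_face [(0.59, [210.0, 447.0])]
dog_center [(0.67, [196.0, 297.0])]
block_center [(0.72, [290.0, 268.0]), (0.69, [260.0, 351.0])]
{'time': 0.6, 'q': array([ 1.16307334e+00,  2.63894934e-01,  1.60397919e+00,  1.94021446e-05,
        1.27369746e+00, -3.68893949e-02]), 'joint_vel': array([-0.00135264, -0.00081831,  0.00018291,  0.00054289, -0.00070034,
       -0.00033979]), 'joint_torque': array([ 3.13809942e-04, -5.14636731e+01, -3.67454696e+01,  8.39336144e-05,
        1.27839347e-03, -8.52902645e-06]), 'tool_pos': array([0.24460727, 0.62912579, 0.30389439]), 'tcp_rot': array([-5.79178384e-01, -3.08772931e+00, -3.86975761e-05]), 'wrist_force': array([0.45854189, 0.70631272, 0.41292949]), 'torque': array([ 0.01636282, -0.02032682,  0.02829328]), 'grip_force': 0.0, 'width': 1.0021758689845317}
```

View pics/scene0.png

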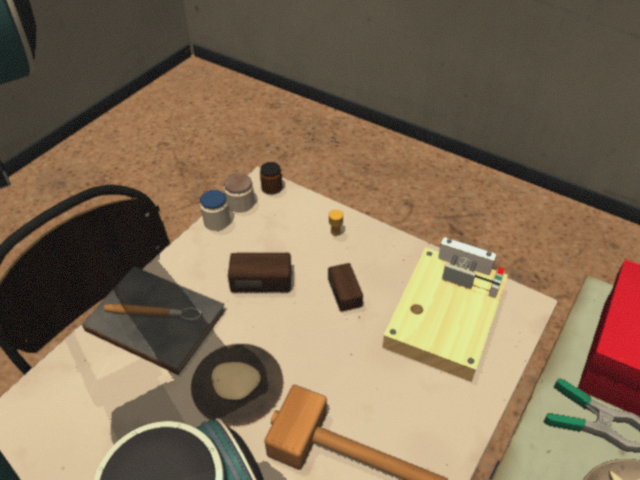

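View pics/top0.png

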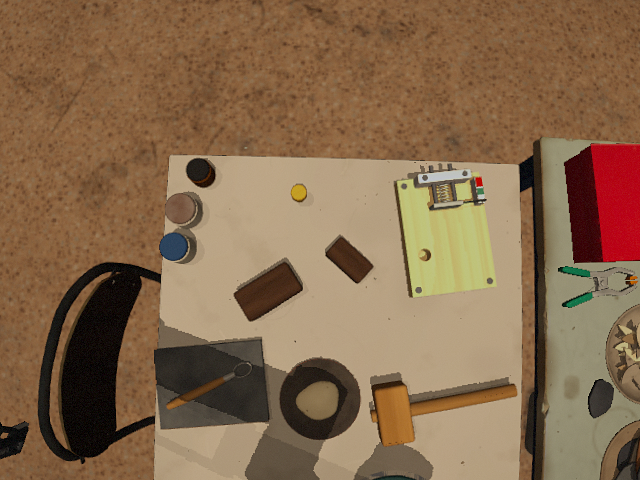

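The scene view shows the dog (336,223), two dark blocks and the jig. In the top view the block candidates are a larger one at (268,290) and a smaller one at (349,259). I'll measure the sizes, fit the poses and crop to confirm.

```bash
cat > h.py <<'E'
from workcell import *
import cv2,numpy as np
from scipy.optimize import minimize
from scipy.spatial.transform import Rotation as Ro
def proj(c,P):
    k=calibration(c); return cv2.projectPoints(np.array(P,float).reshape(-1,3),cv2.Rodrigues(np.array(k["R"]))[0],np.array(k["t"],float),np.array(k["camera_matrix"]),np.array(k["dist_coeffs"]))[0].reshape(-1,2)
def ray(c,uv,z):
    k=calibration(c); n=cv2.undistortPoints(np.array(uv,float).reshape(-1,1,2),np.array(k["camera_matrix"]),np.array(k["dist_coeffs"])).reshape(-1,2)
    R=np.array(k["R"]); o=-R.T@k["t"]; d=np.c_[n,np.ones(len(n))]@R
    return o+d*((z-o[2])/d[:,2])[:,None]
def box(x,y,a,sx,sy,z0,z1):
    return np.array([[x+np.cos(a)*u-np.sin(a)*v,y+np.sin(a)*u+np.cos(a)*v,z] for u in(-sx/2,sx/2) for v in(-sy/2,sy/2) for z in(z0,z1)])
def fit(masks,p0,sx,sy,z0,z1):
    def cost(p):
        t=0
        for c,m in masks.items():
            s=4; h=cv2.convexHull((proj(c,box(*p,sx,sy,z0,z1))).astype(np.float32))
            im=np.zeros(m.shape,np.uint8); cv2.fillConvexPoly(im,np.round(h*16).astype(np.int32),1,cv2.LINE_8,4)
            im=im>0; t+=1-(im&m).sum()/max(1,(im|m).sum())
        return t
    best=None
    for k in range(3):
        r=minimize(cost,p0,method="Nelder-Mead",options=dict(initial_simplex=np.array([p0]+[np.array(p0)+d for d in np.diag([.01,.01,.15])*(.6**k)]),xatol=1e-4,fatol=1e-4))
        p0=r.x
    return r.x,r.fun
E
python3 - <<'E'
from h import *
ims={c:read_camera(c) for c in("top","scene")}
t=ims["top"]; cv2.imwrite("pics/crop1.png",cv2.resize(t[150:330,160:500],None,fx=2.3,fy=2.3,interpolation=cv2.INTER_CUBIC)[:,:,::-1])
B={}
for c in ims:
    B[c]=[d["region"] for d in cut_out(c,"block_center")][:3]
    for m in B[c]:
        ys,xs=np.nonzero(m); r=cv2.minAreaRect(cv2.findContours(m.astype(np.uint8),0,2)[0][0]); print(c,m.sum(),r)
def pick(c,u,v): return max((m for m in B[c]),key=lambda m:m.sum())
mb={c:pick(c,0,0) for c in ims}
x,y=ray("top",[268,290],.052)[0][:2]
for ms in (mb,{"top":mb["top"]},{"scene":mb["scene"]}):
    res=[fit(ms,[x,y,a],.063,.115,0,.052) for a in(0,.8,1.57,2.3)]; print("block",min(res,key=lambda r:r[1]))
# jig board by colour
mj={}
for c,im in ims.items():
    h=cv2.cvtColor(im,cv2.COLOR_RGB2HSV); m=((h[:,:,0]>22)&(h[:,:,0]<45)&(h[:,:,1]>70)&(h[:,:,2]>90)).astype(np.uint8)
    m=cv2.morphologyEx(m,cv2.MORPH_CLOSE,np.ones((5,5)))
    n,l,s,_=cv2.connectedComponentsWithStats(m); i=1+np.argmax(s[1:,4]); m=l==i; print(c,s[i]); 
    hull=cv2.convexHull(np.argwhere(m)[:,::-1].astype(np.int32)); z=np.zeros(m.shape,np.uint8); cv2.fillConvexPoly(z,hull,1); mj[c]=z>0
x,y=ray("top",[446,240],.04)[0][:2]
for ms in (mj,{"top":mj["top"]},{"scene":mj["scene"]}):
    print("jig",min([fit(ms,[x,y,a],.22,.16,0,.04) for a in(0,-.1,.1)],key=lambda r:r[1]))
for c in ims:
    d=tip_of(c,"dog_hole")[0]["at"][::-1]; print("hole",c,ray(c,d,.04))
    d=tip_of(c,"dog_center")[0]["at"][::-1]; print("dog",c,ray(c,d,.028))
    for q in("cream_jar","amber_jar","speckled_tin"):
        d=tip_of(c,q); print(q,ray(c,d[0]["at"][::-1],0) if d else None)
E
```

```text
top 2166 ((267.5449523925781, 291.471923828125), (35.29792404174805, 64.2358627319336), 57.9946174621582)
top 1126 ((348.8034362792969, 259.6585998535156), (46.58852005004883, 24.99669075012207), 41.6335334777832)
scene 1258 ((344.20001220703125, 287.0999755859375), (48.38284683227539, 28.144268035888672), 71.56504821777344)
scene 2444 ((259.5, 272.5), (39.0, 63.0), 90.0)
block (array([0.44989884, 0.24471857, 0.62441216]), np.float64(0.21327477922623894))Traceback (most recent call last):
  File "<stdin>", line 13, in <module>
  File "h.py", line 23, in fit
    r=minimize(cost,p0,method="Nelder-Mead",options=dict(initial_simplex=np.array([p0]+[np.array(p0)+d for d in np.diag([.01,.01,.15])*(.6**k)]),xatol=1e-4,fatol=1e-4))
    res = _minimize_neldermead(fun, x0, args, callback, bounds=bounds,
                               **options)
    fxr = func(xr)
    fx = function(np.copy(x), *(wrapper_args + args))
  File "h.py", line 17, in cost
    s=4; h=cv2.convexHull((proj(c,box(*p,sx,sy,z0,z1))).astype(np.float32))
                           ~~~~^^^^^^^^^^^^^^^^^^^^^^^
  File "h.py", line 6, in proj
    k=calibration(c); return cv2.projectPoints(np.array(P,float).reshape(-1,3),cv2.Rodrigues(np.array(k["R"]))[0],np.array(k["t"],float),np.array(k["camera_matrix"]),np.array(k["dist_coeffs"]))[0].reshape(-1,2)
ValueError: time passes only in moves, steps and waits
```

View pics/crop1.png

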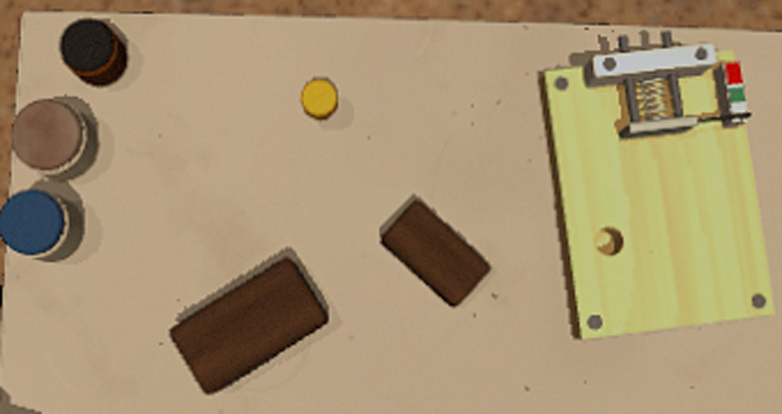

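The crop shows two dark blocks. The larger one, at top (268,290), is about 64x35 px. The smaller, at (349,259), is 47x25 px. The larger one is meant and also fits 115x63 mm. I'll cache the calibration and carry on.

```bash
sed -i 's/^import cv2,numpy as np/import cv2,numpy as np,functools\ncalibration=functools.lru_cache(calibration)/' h.py
python3 - <<'E'
from h import *
ims={c:read_camera(c) for c in("top","scene")}
mb={c:max((d["region"] for d in cut_out(c,"block_center")),key=lambda m:m.sum()) for c in ims}
for ms in (mb,{"top":mb["top"]},{"scene":mb["scene"]}):
    print("block",fit(ms,[.45,.245,.624],.063,.115,0,.052))
mj={}
for c,im in ims.items():
    h=cv2.cvtColor(im,cv2.COLOR_RGB2HSV); m=((h[:,:,0]>22)&(h[:,:,0]<45)&(h[:,:,1]>70)&(h[:,:,2]>90)).astype(np.uint8)
    m=cv2.morphologyEx(m,cv2.MORPH_CLOSE,np.ones((5,5)))
    n,l,s,_=cv2.connectedComponentsWithStats(m); i=1+np.argmax(s[1:,4]); m=l==i; print(c,s[i]); 
    hull=cv2.convexHull(np.argwhere(m)[:,::-1].astype(np.int32)); z=np.zeros(m.shape,np.uint8); cv2.fillConvexPoly(z,hull,1); mj[c]=z>0
x,y=ray("top",[446,240],.04)[0][:2]
for ms in (mj,{"top":mj["top"]},{"scene":mj["scene"]}):
    print("jig",*min([fit(ms,[x,y,a],.22,.16,0,.04) for a in(0,.1)],key=lambda r:r[1]))
for s4 in ([404,186],[419,290],[490,281]): print("screw",ray("top",s4,.04))
md={}
for c in ims:
    d=tip_of(c,"dog_hole")[0]["at"][::-1]; print("hole",c,ray(c,d,.04))
    d=tip_of(c,"dog_center")[0]["at"][::-1]; print("dog",c,ray(c,d,.028))
    r=cut_out(c,"dog_center"); 
    if r: e=r[0]["extent"]; print(r[0]["score"],e)
    for q in("cream_jar","amber_jar","speckled_tin"):
        d=tip_of(c,q); print(q,ray(c,d[0]["at"][::-1],0) if d else None)
# dog head top face from colour
h=cv2.cvtColor(ims["top"],cv2.COLOR_RGB2HSV)[180:206,285:313]; m=(h[:,:,1]>150)&(h[:,:,2]>130); yx=np.argwhere(m); print(len(yx),yx.min(0),yx.max(0)); print("dogtop",ray("top",yx.mean(0)[::-1]+[285,180],.052))
E
```

```text
block (array([0.45074502, 0.24429544, 0.61732111]), np.float64(0.20858651485217738))
block (array([0.4495518 , 0.245513  , 0.58099277]), np.float64(0.05877305877305883))
block (array([0.44948372, 0.245588  , 0.66444997]), np.float64(0.14052519517388218))
top [ 396  178  101  120 8315]
scene [ 384  247  124  123 8119]
jig [ 0.56729762 -0.08551012  0.14435793] 0.20179937390621572
jig [ 0.56552626 -0.08703977  0.13098045] 0.07243170450173142
jig [ 0.58983438 -0.08167992  0.140489  ] 0.09048588885656095
screw [[ 0.65372281 -0.00386318  0.04      ]]
screw [[ 0.45936943 -0.03293705  0.04      ]]
screw [[ 0.47859105 -0.16721187  0.04      ]]
hole top [[ 0.52300282 -0.04414559  0.04      ]]
dog top [[0.63149562 0.1975776  0.028     ]]
0.66 [290.0, 182.0, 305.3, 199.8]
cream_jar [[0.52416631 0.42324475 0.        ]]
amber_jar None
speckled_tin [[0.59618165 0.41831153 0.        ]]
hole scene [[ 0.52814766 -0.04666909  0.04      ]]
dog scene [[0.63040298 0.19085299 0.028     ]]
0.53 [327.6, 209.8, 343.4, 234.2]
cream_jar [[0.53161693 0.4235338  0.        ]]
amber_jar [[0.6680426  0.37394821 0.        ]]
speckled_tin [[0.58939818 0.40584968 0.        ]]
196 [4 6] [19 21]
dogtop [[0.63434023 0.19433262 0.052     ]]
```

Run:
```python
from h import *
ims={c:read_camera(c) for c in("top","scene")}
print("hole@425,255",ray("top",[424.8,254.8],.04))
print("pred px",proj("top",[[.5247,-.0446,.04]]),proj("scene",[[.5247,-.0446,.04]]))
t=cv2.resize(ims["top"][225:300,390:500],None,fx=7,fy=7,interpolation=cv2.INTER_CUBIC)
s=cv2.resize(ims["scene"][285:350,380:480],None,fx=7,fy=7,interpolation=cv2.INTER_CUBIC)
for c,o,im in(("top",(390,225),t),("scene",(380,285),s)):
    p=(proj(c,[[.5247,-.0446,.04]])[0]-o)*7; cv2.circle(im,tuple(int(v) for v in p),3,(255,0,0),-1)
w=np.zeros((t.shape[0]+s.shape[0],max(t.shape[1],s.shape[1]),3),np.uint8); w[:t.shape[0],:t.shape[1]]=t; w[t.shape[0]:,:s.shape[1]]=s
w=cv2.resize(w,None,fx=.61,fy=.61); print(w.shape)
cv2.imwrite("pics/hole.png",w[:,:,::-1])
```

```text
hole@425,255 [[ 0.52465899 -0.04338882  0.04      ]]
pred px [[425.4447078  254.79406354]] [[417.14490202 308.90871357]]
(598, 470, 3)
```

View pics/hole.png

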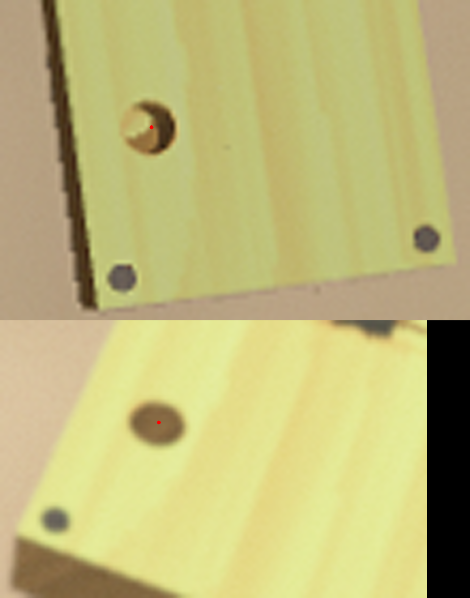

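The red dot (projected hole estimate) sits on the hole centre in both views, so the hole is at about (0.5247,-0.0442) and jig yaw is about 0.145. Next I'll fit the dog and work out the moves.

```bash
cat >> h.py <<'E'
def hullmask(c,P,shape=(480,640)):
    im=np.zeros(shape,np.uint8); h=cv2.convexHull(proj(c,P).astype(np.float32)); cv2.fillConvexPoly(im,np.round(h*16).astype(np.int32),1,cv2.LINE_8,4); return im>0
def cyl(x,y,r,z0,z1):
    a=np.linspace(0,6.283,24,endpoint=False); return np.array([[x+r*np.cos(t),y+r*np.sin(t),z] for t in a for z in(z0,z1)])
def delta(x,y,z,yaw=None,tip=True):
    "shift (mm, tool axes) to bring tip/TCP to xyz; turn about tool z to bring tool y to yaw (world)"
    s=read_state(); R=Ro.from_rotvec(s["tcp_rot"]); p=np.array(s["tool_pos"]); nl=nose_length() if callable(nose_length) else nose_length
    if tip: p=p+R.apply([0,0,nl])
    d=R.inv().apply(np.array([x,y,z])-p)*1000; Y=R.apply([0,1,0]); cy=np.arctan2(Y[1],Y[0])
    print("t",s["time"],"tip/tcp",np.round(p,4),"shift",np.round(d,1),"yaw",round(cy,4),"turn",None if yaw is None else round(-((yaw-cy+np.pi)%(2*np.pi)-np.pi),4),"nose",nl,"tilt",np.round(R.apply([0,0,1]),3))
E
python3 - <<'E'
from h import *
ms={}
for c,(u,v) in {"top":(299,192),"scene":(336,216)}.items():
    im=read_camera(c); h=cv2.cvtColor(im,cv2.COLOR_RGB2HSV); m=np.zeros((480,640),np.uint8); w=np.s_[v-22:v+25,u-22:u+23]
    m[w]=(h[w][:,:,1]>140)&(h[w][:,:,2]>90)
    n,l,s,_=cv2.connectedComponentsWithStats(m); m=l==1+np.argmax(s[1:,4]); print(c,s[1:]); ms[c]=m
def cost(p,cs):
    t=0
    for c in cs:
        k=hullmask(c,cyl(*p,.015,.034,.056)); t+=1-(k&ms[c]).sum()/(k|ms[c]).sum()
    return t
for cs in(["top"],["scene"],["top","scene"]):
    r=minimize(cost,[.632,.193],args=(cs,),method="Nelder-Mead",options=dict(initial_simplex=[[.632,.193],[.640,.193],[.632,.201]])); print(cs,r.x,r.fun)
delta(.633,.193,.09)
E
```

```text
top [[291 184  16  17 210]]
scene [[329 210  14  17 192]
 [332 231   6   4  12]]
['top'] [0.63441393 0.1951777 ] 0.18287937743190663
['scene'] [0.63024316 0.19356445] 0.27819548872180455
['top', 'scene'] [0.63367686 0.19437623] 0.47898438840281354
t 1.8 tip/tcp [0.2446 0.6291 0.2313] shift [-520.1 -265.7  141.3] yaw 1.2 turn None nose 0.0726 tilt [-0. -0. -1.]
```

Request:
step_arm(
  targets=[
    [[0, 0, 0], [-34.7, -17.6, 0], 85],
    [[0, 0, 0], [-34.7, -17.6, 0], 85],
    [[0, 0, 0], [-34.7, -17.6, 0], 85],
    [[0, 0, 0], [-34.7, -17.6, 0], 85],
    [[0, 0, 0], [-34.7, -17.6, 0], 85],
  ],
)

```text
time: 2.22
tool_pos: [0.3752, 0.4829, 0.304]
tcp_rot: [0.578, 3.088, 0.0]
wrist_force: [1.0, 0.2, -0.0]
width: 0.995
grip_force: 0.0
```

Request:
step_arm(
  targets=[
    [[0, 0, 0], [-34.7, -17.6, 0], 85],
    [[0, 0, 0], [-34.7, -17.6, 0], 85],
    [[0, 0, 0], [-34.7, -17.6, 0], 85],
    [[0, 0, 0], [-34.7, -17.6, 0], 85],
    [[0, 0, 0], [-34.7, -17.6, 0], 85],
  ],
)

```text
time: 2.63
tool_pos: [0.5052, 0.3378, 0.3042]
tcp_rot: [0.579, 3.087, 0.001]
wrist_force: [0.4, 0.6, 0.1]
width: 0.998
grip_force: 0.0
```

Request:
step_arm(
  targets=[
    [[0, 0, 0], [-34.7, -17.6, 0], 60],
    [[0, 0, 0], [-34.7, -17.6, 0], 60],
    [[0, 0, 0], [-34.7, -17.6, 0], 60],
    [[0, 0, 0], [-34.7, -17.6, 0], 60],
    [[0, 0, 0], [-34.7, -17.6, 0], 60],
  ],
)

```text
time: 3.05
tool_pos: [0.6351, 0.1928, 0.3041]
tcp_rot: [0.579, 3.087, 0.0]
wrist_force: [0.8, 0.5, 0.1]
width: 0.701
grip_force: 0.0
```

Request:
step_arm(
  targets=[
    [[0, 0, 0], [0, 0, 35], 60],
    [[0, 0, 0], [0, 0, 35], 60],
    [[0, 0, 0], [0, 0, 35], 60],
    [[0, 0, 0], [0, 0, 35], 60],
    [[0, 0, 0], [0, 0, 0], 60],
  ],
)

```text
time: 3.47
tool_pos: [0.6289, 0.1927, 0.155]
tcp_rot: [-0.577, -3.074, 0.01]
wrist_force: [-1.2, -1.3, -2.0]
width: 0.704
grip_force: 0.0
```

Run:
```python
from h import *
delta(.6335,.1945,.036); print(read_state()["width"])
c="scene"; im=read_camera(c); p=proj(c,[[.6335,.1945,.056]])[0]; u,v=int(p[0]),int(p[1])
d=tip_of(c,"dog_center"); print(p,[x["at"] for x in d])
cv2.imwrite("pics/near.png",cv2.resize(im[v-60:v+50,u-70:u+70],None,fx=5,fy=5)[:,:,::-1])
```

```text
t 3.4667 tip/tcp [0.6278 0.1925 0.0824] shift [-5.1  4.4 46.3] yaw 1.1995 turn None nose 0.0726 tilt [-0.014 -0.004 -1.   ]
0.7035663796820911
[335.59300645 213.389537  ] [[223.9, 336.7]]
```

View pics/near.png

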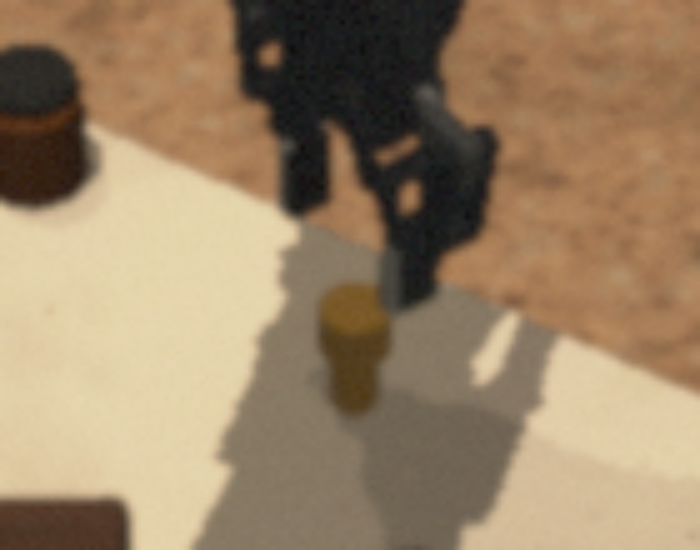

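Crop shows the dog at about (336,219) and fingertips straddling it at about (326,194) and (348,213). Settle and check alignment.

Request:
step_arm(
  targets=[
    [[0, 0, 0], [0, 0, 0], 60],
    [[0, 0, 0], [0, 0, 0], 60],
  ],
)

```text
time: 3.73
tool_pos: [0.6362, 0.1952, 0.1676]
tcp_rot: [0.578, 3.083, 0.004]
wrist_force: [-0.2, -0.8, 0.8]
width: 0.703
grip_force: 0.0
```

Run:
```python
from h import *
delta(.6335,.1945,.037); s=read_state(); R=Ro.from_rotvec(s["tcp_rot"])
tip=s["tool_pos"]+R.apply([0,0,nose_length() if callable(nose_length) else nose_length])
print(proj("scene",[tip]),proj("scene",[tip+R.apply([0,e,0]) for e in(-.037,.037)]))
```

```text
t 3.7333 tip/tcp [0.6366 0.1953 0.095 ] shift [ 2.9 -2.1 58. ] yaw 1.2002 turn None nose 0.0726 tilt [ 0.006  0.002 -1.   ]
[[336.38254615 197.9896534 ]] [[347.88235223 208.86341164]
 [325.27811065 187.49230568]]
```

Request:
step_arm(
  targets=[
    [[0, 0, 0], [0, 0, 13], 60],
    [[0, 0, 0], [0, 0, 13], 60],
    [[0, 0, 0], [0, 0, 13], 60],
    [[0, 0, 0], [0, 0, 9], 60],
    [[0, 0, 0], [0, 0, 5], 60],
  ],
)

```text
time: 4.15
tool_pos: [0.6324, 0.194, 0.1079]
tcp_rot: [-0.578, -3.084, 0.003]
wrist_force: [0.2, -0.5, -0.2]
width: 0.703
grip_force: 0.0
```

Request:
step_arm(
  targets=[
    [[0, 0, 0], [0, 0, 0], 60],
    [[0, 0, 0], [0, 0, 0], 60],
    [[0, 0, 0], [0, 0, 0], 60],
  ],
)

```text
time: 4.4
tool_pos: [0.6344, 0.1945, 0.1111]
tcp_rot: [0.579, 3.087, 0.0]
wrist_force: [-0.7, 0.4, -0.3]
width: 0.703
grip_force: 0.0
```

Run:
```python
from h import *
delta(.6335,.1945,.037)
```

```text
t 4.4 tip/tcp [0.6344 0.1945 0.0385] shift [ 0.8 -0.4  1.5] yaw 1.2001 turn None nose 0.0726 tilt [ 0.  0. -1.]
```

Request:
step_arm(
  targets=[
    [[0, 0, 0], [0, 0, 0], 45],
    [[0, 0, 0], [0, 0, 0], 36],
    [[0, 0, 0], [0, 0, 0], 20],
    [[0, 0, 0], [0, 0, 0], 20],
    [[0, 0, 0], [0, 0, 0], 20],
  ],
  grip_force=30,
)

```text
time: 4.82
tool_pos: [0.6346, 0.1946, 0.1118]
tcp_rot: [0.579, 3.086, 0.001]
wrist_force: [0.4, -0.5, 3.0]
width: 0.333
grip_force: 29.7
```

Request:
step_arm(
  targets=[
    [[0, 0, 0], [0, 0, 0], 20],
    [[0, 0, 0], [0, 0, 0], 20],
  ],
)

```text
time: 4.98
tool_pos: [0.6346, 0.1945, 0.1118]
tcp_rot: [0.579, 3.087, 0.001]
wrist_force: [-1.4, -1.2, 5.4]
width: 0.338
grip_force: 29.9
```

Request:
step_arm(
  targets=[
    [[0, 0, 0], [0, 0, -10], 20],
    [[0, 0, 0], [0, 0, -20], 20],
    [[0, 0, 0], [0, 0, -25], 20],
    [[0, 0, 0], [0, 0, -20], 20],
    [[0, 0, 0], [0, 0, -10], 20],
  ],
)

```text
time: 5.4
tool_pos: [0.635, 0.1948, 0.1988]
tcp_rot: [0.579, 3.085, 0.002]
wrist_force: [1.0, 0.5, -0.3]
width: 0.339
grip_force: 29.9
```

Request:
step_arm(
  targets=[
    [[0, 0, 0], [0, 0, 0], 20],
    [[0, 0, 0], [0, 0, 0], 20],
  ],
)

```text
time: 5.57
tool_pos: [0.634, 0.1945, 0.1959]
tcp_rot: [0.579, 3.087, 0.0]
wrist_force: [-0.9, 0.6, -2.3]
width: 0.337
grip_force: 29.9
```

Run:
```python
from h import *
delta(.5247,-.0442,.1215)
c="scene"; im=read_camera(c); s=read_state(); p=proj(c,[s["tool_pos"]-np.array([0,0,.08])])[0]; u,v=int(p[0]),int(p[1]); print(p,s["width"])
cv2.imwrite("pics/held.png",cv2.resize(im[v-60:v+50,u-70:u+70],None,fx=5,fy=5)[:,:,::-1])
```

```text
t 5.5667 tip/tcp [0.634  0.1945 0.1233] shift [  15.4 -262.1    1.7] yaw 1.2 turn None nose 0.0726 tilt [ 0.  0. -1.]
[336.05310477 191.72579564] 0.3358825930702759
```

View pics/held.png

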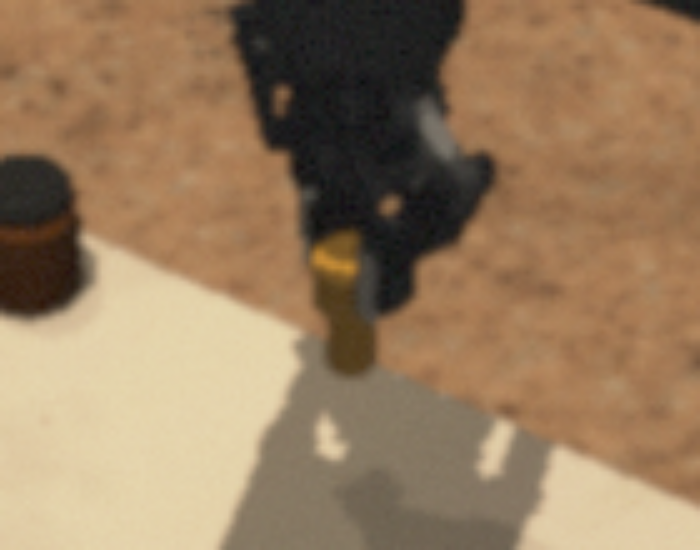

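The crop shows the dog gripped by its head, upright, with its shank centre near (336.5,201). Next I'll estimate its offset in the grip.

Run:
```python
from h import *
s=read_state(); R=Ro.from_rotvec(s["tcp_rot"]); x=R.apply([1,0,0]); p=np.array(s["tool_pos"])
for c,box_ in(("scene",(300,160,370,215)),("top",None)):
    im=read_camera(c); h=cv2.cvtColor(im,cv2.COLOR_RGB2HSV).astype(int)
    z0=p[2]-.0726-.1233  # drift
    if c=="scene":
        m=(h[:,:,0]<32)&(h[:,:,0]>12)&(h[:,:,1]>150)
        for row in range(190,207): print(row,np.nonzero(m[row,315:360])[0]+315)
        for e in(-.004,0,.004):
            P=[[p[0]+x[0]*e+R.apply([0,0,0])[0],p[1]+x[1]*e,z] for z in(.085,.10,.115)]; print(e,proj(c,P).round(1).tolist())
            k=hullmask(c,cyl(p[0]+x[0]*e,p[1]+x[1]*e,.01,.085,.119)); print([ (r,np.nonzero(k[r])[0][[0,-1]]) for r in(194,198,202) if k[r].any()], np.nonzero(k)[0].max())
```

```text
190 [330 331 332 333 334 335]
191 [330 331 332 333 334]
192 [330 332 333 334]
193 [330 331 332 333 335]
194 [332 333 334 335]
195 [332 333 334 335]
196 [332 333 335 336]
197 [333 334 335 336 339]
198 [333 334 335 336 337 338 339]
199 [332 333 334 335 336 337 338 339]
200 [333 334 335 336 337 338]
201 [332 333 334 335 336 337 338]
202 [333 334 335 336 337 338 339]
203 [333 334 335 336 337 339]
204 [333 334 335 336 337 338]
205 [334 335 336 337]
206 []
-0.004 [[337.5, 202.1], [337.6, 196.5], [337.7, 190.8]]
[(194, array([332, 343])), (198, array([332, 343])), (202, array([332, 343]))] 206
0 [[335.8, 202.9], [335.9, 197.3], [336.1, 191.6]]
[(194, array([331, 341])), (198, array([331, 341])), (202, array([331, 341]))] 207
0.004 [[334.2, 203.7], [334.3, 198.1], [334.4, 192.4]]
[(194, array([329, 340])), (198, array([329, 339])), (202, array([329, 339]))] 207
```

Request:
step_arm(
  targets=[
    [[0, 0, 0], [1, -18, 0], 20],
    [[0, 0, 0], [2, -33, 0], 20],
    [[0, 0, 0], [2, -38, 0], 20],
    [[0, 0, 0], [2.4, -42, 0], 20],
    [[0, 0, 0], [2.4, -42, 0], 20],
  ],
)

```text
time: 6.13
tool_pos: [0.5608, 0.0365, 0.194]
tcp_rot: [-0.576, -3.085, 0.001]
wrist_force: [-0.3, -0.9, -0.2]
width: 0.34
grip_force: 29.9
```

Request:
step_arm(
  targets=[
    [[0, 0, 0], [2, -38, 0], 20],
    [[0, 0, 0], [2, -31, 0], 20],
    [[0, 0, 0], [1.6, -20, 0], 20],
    [[0, 0, 0], [0, 0, 0], 20],
    [[0, 0, 0], [0, 0, 0], 20],
  ],
)

```text
time: 6.55
tool_pos: [0.5239, -0.0442, 0.1946]
tcp_rot: [-0.583, -3.085, -0.0]
wrist_force: [0.0, -0.1, -0.5]
width: 0.338
grip_force: 30.0
```

Request:
step_arm(
  targets=[
    [[0, 0, 0], [0, 0, 13], 20],
    [[0, 0, 0], [0, 0, 13], 20],
    [[0, 0, 0], [0, 0, 10], 20],
    [[0, 0, 0], [0, 0, 0], 20],
    [[0, 0, 0], [0, 0, 0], 20],
  ],
)

```text
time: 6.97
tool_pos: [0.5246, -0.0425, 0.1587]
tcp_rot: [-0.577, -3.085, -0.0]
wrist_force: [-0.1, 0.3, -1.5]
width: 0.331
grip_force: 30.0
```

Run:
```python
from h import *
delta(.5247,-.0442,.0785)
w=[]
for c in("scene","top"):
    im=read_camera(c); p=proj(c,[[.5247,-.0442,.06]])[0]; u,v=int(p[0]),int(p[1]); print(c,u,v)
    w.append(cv2.resize(im[v-40:v+40,u-40:u+40],(400,400),interpolation=cv2.INTER_CUBIC))
cv2.imwrite("pics/over.png",np.hstack(w)[:,:,::-1])
```

```text
t 6.9667 tip/tcp [ 0.5244 -0.0425  0.0861] shift [-0.9 -1.5  7.6] yaw 1.2011 turn None nose 0.0726 tilt [-0.003  0.001 -1.   ]
scene 418 301
top 427 253
```

View pics/over.png

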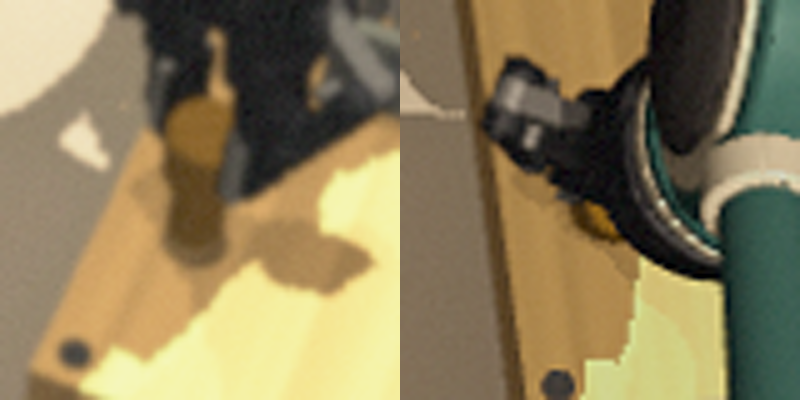

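The scene half shows the foot centred on the hole at crop (195,245), i.e. image (417,310). Time to lower gently.

Request:
step_arm(
  targets=[
    [[0, 0, 0], [0, 0, 4], 20],
    [[0, 0, 0], [0, 0, 4], 20],
    [[0, 0, 0], [0, 0, 3], 20],
    [[0, 0, 0], [0, 0, 3], 20],
    [[0, 0, 0], [0, 0, 0], 20],
  ],
)

```text
time: 7.48
tool_pos: [0.5246, -0.0434, 0.1451]
tcp_rot: [-0.579, -3.087, 0.0]
wrist_force: [0.7, 0.7, -1.2]
width: 0.335
grip_force: 30.0
```

Run:
```python
from h import *
delta(.5247,-.0442,.0445); print(read_state()["wrist_force"])
```

```text
t 7.4833 tip/tcp [ 0.5245 -0.0434  0.0725] shift [-0.5 -0.7 28. ] yaw 1.1999 turn None nose 0.0726 tilt [-0.001  0.    -1.   ]
[ 0.7062008   0.6957893  -1.20840094]
```

Request:
step_arm(
  targets=[
    [[0, 0, 0], [0, 0, 5], 20],
    [[0, 0, 0], [0, 0, 5], 20],
    [[0, 0, 0], [0, 0, 5], 20],
    [[0, 0, 0], [0, 0, 5], 20],
    [[0, 0, 0], [0, 0, 0], 20],
  ],
)

```text
time: 7.9
tool_pos: [0.5243, -0.0433, 0.1244]
tcp_rot: [-0.579, -3.086, 0.0]
wrist_force: [0.6, -0.3, -1.7]
width: 0.337
grip_force: 30.0
```

Request:
step_arm(
  targets=[
    [[0, 0, 0], [0, 0, 3], 20],
    [[0, 0, 0], [0, 0, 2], 20],
    [[0, 0, 0], [0, 0, 1], 20],
    [[0, 0, 0], [0, 0, 0], 20],
  ],
)

```text
time: 8.23
tool_pos: [0.5249, -0.0434, 0.1196]
tcp_rot: [-0.579, -3.087, 0.0]
wrist_force: [0.2, 0.5, -0.6]
width: 0.336
grip_force: 30.0
```

Request:
step_arm(
  targets=[
    [[0, 0, 0], [0, 0, 0], 45],
    [[0, 0, 0], [0, 0, 0], 60],
    [[0, 0, 0], [0, 0, 0], 70],
    [[0, 0, 0], [0, 0, 0], 70],
    [[0, 0, 0], [0, 0, 0], 70],
  ],
)

```text
time: 8.65
tool_pos: [0.5253, -0.0435, 0.1202]
tcp_rot: [0.579, 3.087, 0.0]
wrist_force: [-0.1, 0.2, 1.0]
width: 0.818
grip_force: 0.0
```

Request:
step_arm(
  targets=[
    [[0, 0, 0], [0, 0, -15], 85],
    [[0, 0, 0], [0, 0, -30], 85],
    [[0, 0, 0], [0, 0, -35], 85],
    [[0, 0, 0], [0, 0, -30], 85],
    [[0, 0, 0], [0, 0, -10], 85],
  ],
)

```text
time: 9.07
tool_pos: [0.5277, -0.0438, 0.2455]
tcp_rot: [0.578, 3.079, 0.001]
wrist_force: [0.8, 0.1, -0.3]
width: 0.995
grip_force: 0.0
```

Request:
step_arm(
  targets=[
    [[0, 0, 0.12], [0, 0, 0], 85],
    [[0, 0, 0.12], [0, 0, 0], 85],
    [[0, 0, 0.12], [0, 0, 0], 85],
    [[0, 0, 0.12], [0, 0, 0], 85],
    [[0, 0, 0.12], [0, 0, 0], 85],
  ],
)

```text
time: 9.48
tool_pos: [0.5247, -0.0434, 0.2393]
tcp_rot: [-1.474, -2.774, 0.0]
wrist_force: [0.7, -0.6, -0.4]
width: 0.997
grip_force: 0.0
```

Run:
```python
from h import *
delta(.4495,.2455,.11,.585)
ims={c:read_camera(c) for c in("scene","top")}
m=max((d["region"] for d in cut_out("top","block_center")),key=lambda m:m.sum())
print("block",fit({"top":m},[.45,.245,.6],.063,.115,0,.052))
im=ims["scene"]; cv2.imwrite("pics/home.png",cv2.resize(im[265:365,380:500],None,fx=5,fy=5,interpolation=cv2.INTER_CUBIC)[:,:,::-1])
# brown colour mask of block top
h=cv2.cvtColor(ims["top"],cv2.COLOR_RGB2GRAY); w=np.zeros((480,640),np.uint8); w[250:335,225:315]=(h[250:335,225:315]<75); 
r=cv2.minAreaRect(max(cv2.findContours(w,0,2)[0],key=len)); b=cv2.boxPoints(r); P=ray("top",b,.052); print(r,P.mean(0),np.linalg.norm(np.diff(P,axis=0),axis=1),[np.arctan2(*(P[i+1]-P[i])[1::-1]) for i in(0,1)])
```

```text
t 9.4833 tip/tcp [ 0.5247 -0.0434  0.1667] shift [281.4  99.4  56.8] yaw 0.5941 turn 0.0091 nose 0.0726 tilt [-0.001  0.    -1.   ]
block (array([0.45023327, 0.24655294, 0.62151414]), np.float64(0.08598452278589852))
((267.955078125, 291.0281066894531), (34.555931091308594, 63.493873596191406), 57.9946174621582) [0.45014833 0.24360949 0.052     ] [0.11534143 0.0627984  0.1145818 ] [np.float64(-0.9810042907901445), np.float64(-2.5507240909068165)]
```

View pics/home.png

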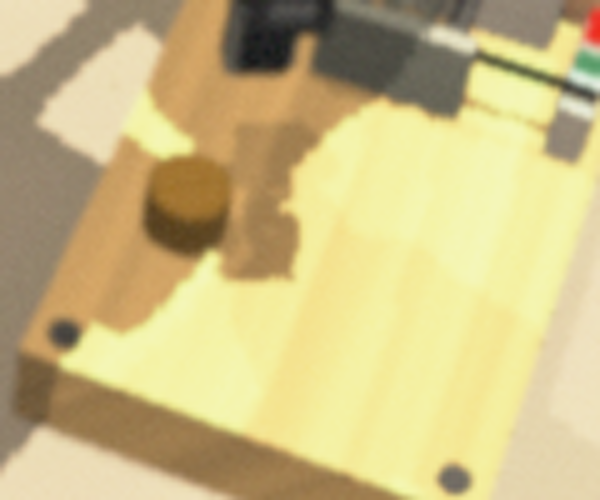

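The crop shows the dog's shoulder flush on the board at crop (188,205), standing upright and home. The block's top face measures 115x63 mm, centred at (0.450,0.244) with yaw 0.59. I'll grip it 20 mm towards the end that will face the plate.

Request:
step_arm(
  targets=[
    [[0, 0, 0], [15, 5, 0], 85],
    [[0, 0, 0], [30, 10, 0], 85],
    [[0, 0, 0], [38, 12.5, 0], 85],
    [[0, 0, 0], [38, 12.5, 0], 85],
    [[0, 0, 0], [38, 12.5, 0], 85],
  ],
)

```text
time: 10.05
tool_pos: [0.4779, 0.1186, 0.2397]
tcp_rot: [-1.463, -2.78, -0.0]
wrist_force: [-0.2, 0.7, 0.5]
width: 0.995
grip_force: 0.0
```

Request:
step_arm(
  targets=[
    [[0, 0, 0], [38, 12.5, 0], 85],
    [[0, 0, 0], [38, 12.5, 0], 85],
    [[0, 0, 0], [35, 11.7, 0], 85],
    [[0, 0, 0], [20, 6.6, 0], 85],
    [[0, 0, 0], [9, 3, 0], 85],
  ],
)

```text
time: 10.47
tool_pos: [0.4366, 0.2618, 0.2397]
tcp_rot: [-1.457, -2.783, -0.001]
wrist_force: [0.5, 0.1, 0.7]
width: 0.995
grip_force: 0.0
```

Request:
step_arm(
  targets=[
    [[0, 0, 0], [0, 0, 20], 85],
    [[0, 0, 0], [0, 0, 30], 85],
    [[0, 0, 0], [0, 0, 25], 85],
    [[0, 0, 0], [0, 0, 15], 85],
    [[0, 0, 0], [0, 0, 0], 85],
  ],
)

```text
time: 10.88
tool_pos: [0.4352, 0.257, 0.1457]
tcp_rot: [-1.461, -2.776, 0.011]
wrist_force: [0.4, 0.2, -0.7]
width: 0.997
grip_force: 0.0
```

Request:
step_arm(
  targets=[
    [[0, 0, 0], [0, 0, 0], 85],
    [[0, 0, 0], [0, 0, 0], 85],
  ],
)

```text
time: 11.05
tool_pos: [0.4387, 0.2591, 0.1508]
tcp_rot: [1.465, 2.778, 0.002]
wrist_force: [0.1, 0.7, 0.6]
width: 0.998
grip_force: 0.0
```

Run:
```python
from h import *
delta(.439,.260,.012,.59)
```

```text
t 11.05 tip/tcp [0.4388 0.2591 0.0782] shift [ 0.6  0.6 66.2] yaw 0.6005 turn 0.0105 nose 0.0726 tilt [ 0.001  0.001 -1.   ]
```

Request:
step_arm(
  targets=[
    [[0, 0, 0.01], [0, 0, 12], 85],
    [[0, 0, 0], [0, 0, 18], 85],
    [[0, 0, 0], [0, 0, 18], 85],
    [[0, 0, 0], [0, 0, 11], 85],
    [[0, 0, 0], [0, 0, 5], 85],
  ],
)

```text
time: 11.47
tool_pos: [0.4372, 0.2587, 0.0845]
tcp_rot: [-1.479, -2.77, 0.002]
wrist_force: [-0.2, -0.5, 0.4]
width: 0.993
grip_force: 0.0
```

Request:
step_arm(
  targets=[
    [[0, 0, 0], [0, 0, 0], 75],
    [[0, 0, 0], [0, 0, 0], 68],
    [[0, 0, 0], [0, 0, 0], 50],
    [[0, 0, 0], [0, 0, 0], 50],
    [[0, 0, 0], [0, 0, 0], 50],
  ],
  grip_force=60,
)

```text
time: 11.88
tool_pos: [0.4388, 0.2597, 0.087]
tcp_rot: [1.479, 2.77, 0.003]
wrist_force: [1.4, 1.2, 1.1]
width: 0.719
grip_force: 67.0
```

Request:
step_arm(
  targets=[
    [[0, 0, 0], [0, 0, 0], 50],
    [[0, 0, 0], [0, 0, 0], 50],
  ],
)

```text
time: 12.05
tool_pos: [0.4388, 0.2597, 0.0871]
tcp_rot: [1.479, 2.77, 0.003]
wrist_force: [1.5, 0.9, 5.7]
width: 0.719
grip_force: 67.4
```

Run:
```python
from h import *
delta(.439,.260,.14,-1.4258); print(read_state()["wrist_force"])
```

```text
t 12.05 tip/tcp [0.439  0.2598 0.0145] shift [ 1.000e-01  5.000e-01 -1.255e+02] yaw 0.59 turn 2.0158 nose 0.0726 tilt [ 0.002  0.001 -1.   ]
[1.52221965 0.93069125 5.74393316]
```

Request:
step_arm(
  targets=[
    [[0, 0, 0], [0, 0, -10], 50],
    [[0, 0, 0], [0, 0, -25], 50],
    [[0, 0, 0], [0, 0, -35], 50],
    [[0, 0, 0.04], [0, 0, -28], 50],
    [[0, 0, 0.08], [0, 0, -12], 50],
  ],
)

```text
time: 12.47
tool_pos: [0.4387, 0.2596, 0.1996]
tcp_rot: [1.645, 2.674, 0.005]
wrist_force: [0.3, 1.1, -2.9]
width: 0.72
grip_force: 67.1
```

Request:
step_arm(
  targets=[
    [[0, 0, 0.12], [0, 0, 0], 50],
    [[0, 0, 0.12], [0, 0, 0], 50],
    [[0, 0, 0.12], [0, 0, 0], 50],
    [[0, 0, 0.12], [0, 0, 0], 50],
    [[0, 0, 0.12], [0, 0, 0], 50],
  ],
)

```text
time: 12.88
tool_pos: [0.4365, 0.2584, 0.1951]
tcp_rot: [-2.367, -2.065, 0.005]
wrist_force: [-0.5, 0.0, -3.9]
width: 0.719
grip_force: 66.9
```

Request:
step_arm(
  targets=[
    [[0, 0, 0.12], [0, 0, 0], 50],
    [[0, 0, 0.12], [0, 0, 0], 50],
    [[0, 0, 0.12], [0, 0, 0], 50],
    [[0, 0, 0.12], [0, 0, 0], 50],
    [[0, 0, 0.12], [0, 0, 0], 50],
  ],
)

```text
time: 13.3
tool_pos: [0.4365, 0.2585, 0.195]
tcp_rot: [2.872, 1.274, -0.005]
wrist_force: [0.1, -0.4, -3.9]
width: 0.715
grip_force: 66.9
```

Request:
step_arm(
  targets=[
    [[0, 0, 0.12], [0, 0, 0], 50],
    [[0, 0, 0.12], [0, 0, 0], 50],
    [[0, 0, 0.12], [0, 0, 0], 50],
    [[0, 0, 0.12], [0, 0, 0], 50],
    [[0, 0, 0.12], [0, 0, 0], 50],
  ],
)

```text
time: 13.72
tool_pos: [0.4365, 0.2584, 0.195]
tcp_rot: [3.119, 0.368, -0.005]
wrist_force: [0.4, 0.6, -3.5]
width: 0.717
grip_force: 66.9
```

Request:
step_arm(
  targets=[
    [[0, 0, 0.07], [0, 0, 0], 50],
    [[0, 0, 0.026], [0, 0, 0], 50],
    [[0, 0, 0], [0, 0, 0], 50],
    [[0, 0, 0], [0, 0, 0], 50],
  ],
)

```text
time: 14.05
tool_pos: [0.4369, 0.2586, 0.1952]
tcp_rot: [3.132, 0.229, -0.003]
wrist_force: [0.6, 1.2, -3.6]
width: 0.714
grip_force: 66.9
```

Run:
```python
from h import *
J=np.array([.566,-.0855]);a=.145
def jp(x,y): return J+[x*np.cos(a)-y*np.sin(a),x*np.sin(a)+y*np.cos(a)]
delta(*jp(-20+20,-4),.1,-1.4258); s=read_state(); print(s["width"],s["q"][5])
# block in hand: fit pose in top/scene
R=Ro.from_rotvec(s["tcp_rot"]);p=s["tool_pos"]+R.apply([-.02,0,0]); zb=s["tool_pos"][2]-.0871; print("z bottom",zb,p)
for c in("scene","top"):
    im=read_camera(c); ms=[d["region"] for d in cut_out(c,"block_center")]
    print(c,[(m.sum(),np.argwhere(m).mean(0)) for m in ms],proj(c,[[p[0],p[1],zb+.026]]))
    m=min(ms,key=lambda m:np.linalg.norm(np.argwhere(m).mean(0)[::-1]-proj(c,[[p[0],p[1],zb+.026]])[0]))
    print(fit({c:m},[p[0],p[1],.145],.115,.063,zb,zb+.052))
```

```text
t 14.05 tip/tcp [0.4368 0.2586 0.1226] shift [  74.8 4359.2   25.9] yaw -1.425 turn 0.0008 nose 0.0726 tilt [-0.002 -0.001 -1.   ]
0.7144824316639733 1.9105232285399334
z bottom 0.10811696955090604 [0.41712796 0.25572902 0.19525709]
scene [(np.int64(1268), array([287.34305994, 344.33753943])), (np.int64(2257), array([245.73150199, 234.87904298]))] [[239.05338241 241.22226486]]
(array([0.41737914, 0.26064297, 0.42705418]), np.float64(0.289701636188643))
top [(np.int64(1113), array([259.97394429, 349.15453729])), (np.int64(510), array([335.36666667, 252.78431373]))] [[254.997929   310.48479664]]
(array([0.414285  , 0.25212013, 0.03563093]), np.float64(0.8341463414634146))
```

```bash
cat >> h.py <<'E'
J=np.array([.566,-.0855]);JA=.145
def jp(x,y): return J+[x*np.cos(JA)-y*np.sin(JA),x*np.sin(JA)+y*np.cos(JA)]
def injig(p): d=np.array(p[:2])-J; return np.array([d[0]*np.cos(JA)+d[1]*np.sin(JA),-d[0]*np.sin(JA)+d[1]*np.cos(JA)])*1000
E
python3 -c "
from h import *
delta(*jp(0,-.0035),.1226,-1.4258)"
```

```text
t 14.25 tip/tcp [0.4375 0.259  0.1231] shift [ 77.3 362.9   0.6] yaw -1.4255 turn 0.0003 nose 0.0726 tilt [-0.001 -0.    -1.   ]
```

Request:
step_arm(
  targets=[
    [[0, 0, 0], [3.2, 15, 0], 50],
    [[0, 0, 0], [6, 28, 0], 50],
    [[0, 0, 0], [8.1, 38, 0], 50],
    [[0, 0, 0], [8.5, 40, 0], 50],
    [[0, 0, 0], [8.5, 40, 0], 50],
  ],
)

```text
time: 14.67
tool_pos: [0.4952, 0.1036, 0.1961]
tcp_rot: [-3.133, -0.23, -0.001]
wrist_force: [0.9, 0.8, -3.9]
width: 0.719
grip_force: 66.9
```

Request:
step_arm(
  targets=[
    [[0, 0, 0], [8.5, 40, 0], 50],
    [[0, 0, 0], [8.5, 40, 0], 50],
    [[0, 0, 0], [8.5, 40, 0], 50],
    [[0, 0, 0], [8.1, 38, 0], 50],
    [[0, 0, 0], [6, 28, 0], 50],
  ],
)

```text
time: 15.08
tool_pos: [0.5619, -0.0768, 0.1961]
tcp_rot: [3.132, 0.226, 0.001]
wrist_force: [0.8, 0.9, -3.5]
width: 0.718
grip_force: 67.1
```

Request:
step_arm(
  targets=[
    [[0, 0, 0], [3.2, 15, 0], 50],
    [[0, 0, 0], [0, 0, 0], 50],
    [[0, 0, 0], [0, 0, 0], 50],
    [[0, 0, 0], [0, 0, 0], 50],
    [[0, 0, 0], [0, 0, 0], 50],
  ],
)

```text
time: 15.5
tool_pos: [0.5657, -0.0866, 0.1956]
tcp_rot: [-3.132, -0.229, 0.002]
wrist_force: [-0.2, -0.5, -3.3]
width: 0.723
grip_force: 67.2
```

Request:
step_arm(
  targets=[
    [[0, 0, 0], [0, 0, 10], 50],
    [[0, 0, 0], [0, 0, 10], 50],
    [[0, 0, 0], [0, 0, 8], 50],
    [[0, 0, 0], [0, 0, 0], 50],
    [[0, 0, 0], [0, 0, 0], 50],
  ],
)

```text
time: 15.92
tool_pos: [0.5653, -0.0874, 0.1663]
tcp_rot: [-3.132, -0.228, 0.005]
wrist_force: [0.1, -0.6, -4.3]
width: 0.718
grip_force: 67.2
```

Run:
```python
from h import *
delta(*jp(0,-.0035),.0545,-1.4258); s=read_state(); print(injig(s["tool_pos"]),s["width"])
w=[]
for c in("scene","top"):
    im=read_camera(c); p=proj(c,[[*jp(0,0),.07]])[0]; u,v=int(p[0]),int(p[1]); print(c,u,v)
    w.append(cv2.resize(im[v-60:v+60,u-50:u+50],(400,480),interpolation=cv2.INTER_CUBIC))
cv2.imwrite("pics/overj.png",np.hstack(w)[:,:,::-1])
```

```text
t 15.9167 tip/tcp [ 0.5651 -0.0874  0.0937] shift [ 1.3  1.8 39.2] yaw -1.4255 turn 0.0003 nose 0.0726 tilt [-0.003  0.001 -1.   ]
[-0.97510454 -1.79127646] 0.7184005645746401
scene 451 292
top 451 231
```

View pics/overj.png

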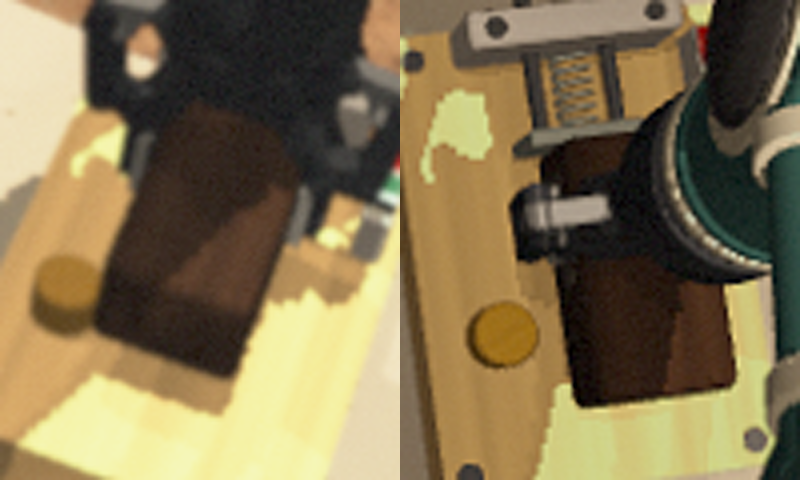

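The crops show the block level over the jig and along it, just short of the plate and clear of the dog. Checking its edges in the jig frame.

Run:
```python
from h import *
zt=.0937-.0145+.052
for n,u,v,z in(("LB",577,405,zt),("RB",735,388,zt),("Ledge290",562,290,zt),("Ledge370",572,370,zt),("Redge330",724,330,zt),("dog",503,333,.062)):
    print(n,injig(ray("top",[(u-400)/4+401,v/4+171],z)[0]))
s=read_state();print(injig(s["tool_pos"]),injig(proj("top",[[0,0,0]])[0])*0)
```

```text
LB [-72.81333221  37.55140118]
RB [-74.15857377 -30.90401296]
Ledge290 [-24.22753751  36.89217685]
Ledge370 [-58.05664233  37.55705698]
Redge330 [-49.35584382 -29.91567802]
dog [-35.43119428  48.82548938]
[ 0.03293339 -2.37231697] [0. 0.]
```

Request:
step_arm(
  targets=[
    [[0, 0, 0], [0, 1.5, 5], 50],
    [[0, 0, 0], [0, 0, 5], 50],
    [[0, 0, 0], [0, 0, 5], 50],
    [[0, 0, 0], [0, 0, 5], 50],
    [[0, 0, 0], [0, 0, 0], 50],
  ],
)

```text
time: 16.43
tool_pos: [0.5655, -0.0893, 0.1462]
tcp_rot: [-3.133, -0.227, 0.004]
wrist_force: [-0.4, -0.2, -4.0]
width: 0.715
grip_force: 67.2
```

Run:
```python
from h import *
delta(*jp(0,-.0045),.0545,-1.4258); s=read_state(); print(injig(s["tool_pos"]),s["wrist_force"])
```

```text
t 16.4333 tip/tcp [ 0.5653 -0.0893  0.0736] shift [ 1.2  0.9 19.1] yaw -1.4262 turn -0.0004 nose 0.0726 tilt [-0.003  0.001 -1.   ]
[-1.00601676 -3.70213599] [-0.39263558 -0.1703817  -4.02981761]
```

Request:
step_arm(
  targets=[
    [[0, 0, 0], [0, 0, 5], 50],
    [[0, 0, 0], [0, 0, 5], 50],
    [[0, 0, 0], [0, 0, 4], 50],
    [[0, 0, 0], [0, 0, 2], 50],
    [[0, 0, 0], [0, 0, 0], 50],
  ],
)

```text
time: 16.85
tool_pos: [0.566, -0.0893, 0.131]
tcp_rot: [-3.133, -0.227, 0.002]
wrist_force: [0.6, 0.2, -3.2]
width: 0.718
grip_force: 67.2
```

Request:
step_arm(
  targets=[
    [[0, 0, 0], [0, 0, 1], 50],
    [[0, 0, 0], [0, 0, 1], 50],
    [[0, 0, 0], [0, 0, 0], 50],
    [[0, 0, 0], [0, 0, 0], 50],
  ],
)

```text
time: 17.18
tool_pos: [0.5667, -0.0894, 0.1301]
tcp_rot: [3.133, 0.227, 0.0]
wrist_force: [-0.2, 0.4, -3.9]
width: 0.716
grip_force: 67.2
```

Run:
```python
from h import *
delta(*jp(0,-.0045),.0545,-1.4258); s=read_state(); print(injig(s["tool_pos"]),s["wrist_force"])
w=[]
for c in("scene","top"):
    im=read_camera(c); p=proj(c,[[*jp(0,0),.07]])[0]; u,v=int(p[0]),int(p[1]); print(c,u,v)
    w.append(cv2.resize(im[v-60:v+60,u-50:u+50],(400,480),interpolation=cv2.INTER_CUBIC))
cv2.imwrite("pics/down.png",np.hstack(w)[:,:,::-1])
```

```text
t 17.1833 tip/tcp [ 0.5667 -0.0894  0.0575] shift [-0.1  0.5  3. ] yaw -1.4259 turn -0.0001 nose 0.0726 tilt [ 0. -0. -1.]
[ 0.09520541 -3.98383733] [-0.15022469  0.35925422 -3.87175084]
scene 451 292
top 451 231
```

View pics/down.png

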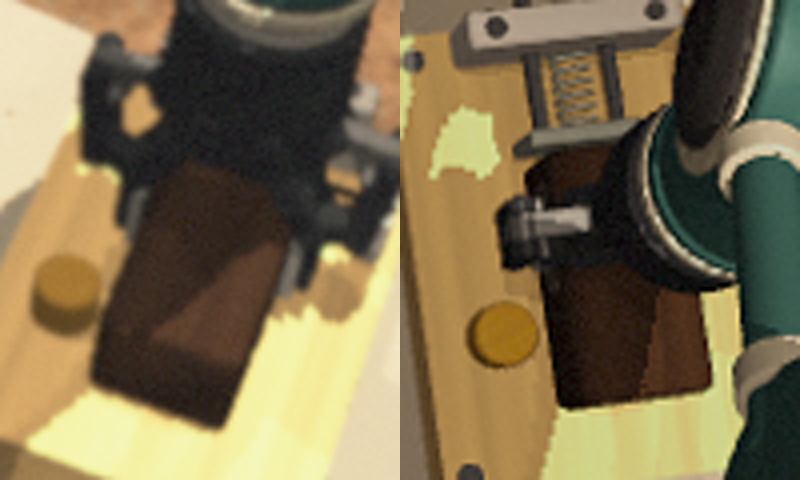

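The crops show the block low over the board, its side about 3-4 mm off the dog and its end short of the plate. Set it down until contact is felt.

Request:
step_arm(
  targets=[
    [[0, 0, 0], [0, 0, 1], 50],
    [[0, 0, 0], [0, 0, 1], 50],
    [[0, 0, 0], [0, 0, 0], 50],
    [[0, 0, 0], [0, 0, 0], 50],
  ],
)

```text
time: 17.62
tool_pos: [0.5664, -0.0894, 0.1277]
tcp_rot: [-3.133, -0.227, 0.0]
wrist_force: [-0.1, -0.7, -2.8]
width: 0.72
grip_force: 67.2
```

Request:
step_arm(
  targets=[
    [[0, 0, 0], [0, 0, 0.7], 50],
    [[0, 0, 0], [0, 0, 0], 50],
    [[0, 0, 0], [0, 0, 0], 50],
  ],
)

```text
time: 17.87
tool_pos: [0.5666, -0.0894, 0.1272]
tcp_rot: [3.133, 0.227, 0.0]
wrist_force: [-0.3, -0.7, -4.7]
width: 0.716
grip_force: 67.3
```

Request:
step_arm(
  targets=[
    [[0, 0, 0], [0, 0, 0.5], 50],
    [[0, 0, 0], [0, 0, 0], 50],
    [[0, 0, 0], [0, 0, 0], 50],
  ],
)

```text
time: 18.12
tool_pos: [0.5666, -0.0894, 0.1271]
tcp_rot: [3.133, 0.227, 0.0]
wrist_force: [-1.7, 1.2, 0.4]
width: 0.717
grip_force: 67.6
```

Request:
step_arm(
  targets=[
    [[0, 0, 0], [0, 0, 0.5], 50],
    [[0, 0, 0], [0, 0, 0], 50],
    [[0, 0, 0], [0, 0, 0], 50],
  ],
)

```text
time: 18.37
tool_pos: [0.5666, -0.0894, 0.1271]
tcp_rot: [3.133, 0.227, 0.0]
wrist_force: [-3.3, 0.9, 4.6]
width: 0.719
grip_force: 68.2
```

Request:
step_arm(
  targets=[
    [[0, 0, 0], [0, 0, -0.6], 50],
    [[0, 0, 0], [2, -0.5, 0], 50],
    [[0, 0, 0], [2, -0.5, 0], 50],
    [[0, 0, 0], [0, 0, 0], 50],
    [[0, 0, 0], [0, 0, 0], 50],
  ],
)

```text
time: 18.78
tool_pos: [0.5703, -0.0882, 0.1271]
tcp_rot: [3.133, 0.227, -0.0]
wrist_force: [-4.5, -0.6, 3.5]
width: 0.721
grip_force: 68.0
```

Request:
step_arm(
  targets=[
    [[0, 0, 0], [2, 0, 0], 50],
    [[0, 0, 0], [0, 0, 0], 50],
    [[0, 0, 0], [0, 0, 0], 50],
  ],
)

```text
time: 19.03
tool_pos: [0.5717, -0.0879, 0.1271]
tcp_rot: [3.133, 0.227, -0.003]
wrist_force: [-6.0, -0.3, 6.5]
width: 0.715
grip_force: 68.3
```

Request:
step_arm(
  targets=[
    [[0, 0, 0], [2, 0, 0], 50],
    [[0, 0, 0], [0, 0, 0], 50],
    [[0, 0, 0], [0, 0, 0], 50],
  ],
)

```text
time: 19.28
tool_pos: [0.5732, -0.0876, 0.1271]
tcp_rot: [3.133, 0.227, -0.004]
wrist_force: [-9.3, -1.0, 7.9]
width: 0.718
grip_force: 68.5
```

Request:
step_arm(
  targets=[
    [[0, 0, 0], [2, 0, 0], 50],
    [[0, 0, 0], [0, 0, 0], 50],
    [[0, 0, 0], [0, 0, 0], 50],
  ],
)

```text
time: 19.53
tool_pos: [0.5749, -0.0874, 0.1271]
tcp_rot: [3.133, 0.227, -0.006]
wrist_force: [-10.2, -1.6, 9.6]
width: 0.714
grip_force: 68.6
```

Request:
step_arm(
  targets=[
    [[0, 0, 0], [2, 0, 0], 50],
    [[0, 0, 0], [2, 0, 0], 50],
    [[0, 0, 0], [0, 0, 0], 50],
    [[0, 0, 0], [0, 0, 0], 50],
  ],
)

```text
time: 19.87
tool_pos: [0.5782, -0.0869, 0.1271]
tcp_rot: [3.133, 0.228, -0.008]
wrist_force: [-11.2, -2.0, 11.7]
width: 0.715
grip_force: 68.8
```

Run:
```python
from h import *
for c in("scene","top"):
    read_camera(c); print(c,[(round(d["score"],2),np.round(injig(ray(c,d["at"][::-1],.062)[0]),1)) for d in tip_of(c,"stop_face")[:2]])
s=read_state(); print(injig(s["tool_pos"]),s["tool_pos"][2],s["wrist_force"])
```

```text
scene []
top [(0.54, array([44.5, -3.1]))]
[11.87861991 -3.16121074] 0.12712209604942626 [-12.46654059  -2.37818401  10.78927337]
```

Request:
step_arm(
  targets=[
    [[0, 0, 0], [0, 0, -0.6], 50],
    [[0, 0, 0], [0, 0, -0.6], 50],
    [[0, 0, 0], [0, 0, 0], 50],
    [[0, 0, 0], [0, 0, 0], 50],
    [[0, 0, 0], [0, 0, 0], 50],
  ],
)

```text
time: 20.48
tool_pos: [0.5782, -0.0869, 0.1272]
tcp_rot: [3.133, 0.228, -0.008]
wrist_force: [-8.7, -3.4, 4.4]
width: 0.717
grip_force: 67.9
```

Run:
```python
from h import *
s=read_state(); print(injig(s["tool_pos"]),s["tool_pos"][2],s["wrist_force"])
for c in("scene","top"):
    im=read_camera(c); print(c)
    for y in(-.063,-.069):
        X=np.arange(40,98,2); P=proj(c,[[*jp(x/1000,y),.07] for x in X]); col=[im[int(round(v)),int(round(u))] for u,v in P]
        print(y," ".join(f"{x}:{','.join(map(str,k))}" for x,k in zip(X,col)))
```

```text
[11.88732586 -3.16079731] 0.12718446428947203 [-8.67078532 -3.37393026  4.37954329]
scene
-0.063 40:38,35,37 42:38,35,37 44:43,44,42 46:37,40,39 48:44,41,39 50:40,38,38 52:43,42,42 54:40,44,39 56:39,41,40 58:38,40,39 60:36,38,37 62:40,39,42 64:40,39,42 66:38,38,36 68:41,40,43 70:39,40,41 72:39,40,41 74:37,37,39 76:35,34,35 78:32,33,30 80:35,37,36 82:35,37,36 84:42,45,44 86:47,43,46 88:55,55,56 90:64,61,63 92:67,67,66 94:76,74,72 96:103,99,92
-0.069 40:121,111,96 42:120,112,99 44:129,121,108 46:187,179,154 48:193,184,157 50:194,193,172 52:230,232,216 54:224,230,216 56:185,193,173 58:112,114,102 60:89,84,76 62:89,84,76 64:60,59,54 66:98,113,88 68:83,105,83 70:70,87,72 72:70,87,72 74:118,131,108 76:94,93,82 78:69,66,59 80:48,43,44 82:87,81,70 84:65,61,56 86:60,59,58 88:66,63,62 90:82,76,73 92:73,67,65 94:80,75,68 96:107,97,87
top
-0.063 40:17,29,29 42:20,31,26 44:19,30,29 46:78,73,57 48:210,191,155 50:203,183,149 52:163,146,115 54:123,109,86 56:124,107,86 58:128,114,90 60:111,97,76 62:113,98,77 64:108,94,72 66:91,78,61 68:80,69,52 70:64,55,46 72:59,53,47 74:59,52,45 76:58,49,44 78:55,50,44 80:52,45,39 82:41,38,31 84:44,38,40 86:43,40,32 88:41,39,36 90:39,36,36 92:42,36,33 94:43,35,31 96:39,36,32
-0.069 40:40,64,56 42:38,62,56 44:40,63,53 46:39,61,53 48:38,63,52 50:142,133,109 52:218,196,160 54:215,198,163 56:189,173,139 58:161,142,114 60:161,145,116 62:154,137,108 64:157,139,111 66:156,138,110 68:96,92,73 70:159,146,117 72:167,148,117 74:103,90,70 76:70,58,46 78:78,68,54 80:63,54,42 82:37,35,31 84:61,58,49 86:62,53,50 88:57,51,46 90:54,45,39 92:53,46,40 94:50,44,41 96:44,41,34
```

Request:
step_arm(
  targets=[
    [[0, 0, 0], [0, 0, -0.5], 50],
    [[0, 0, 0], [0, 0, -0.5], 50],
    [[0, 0, 0], [0, 0, 0], 50],
    [[0, 0, 0], [0, 0, 0], 50],
    [[0, 0, 0], [0, 0, 0], 50],
  ],
)

```text
time: 21.0
tool_pos: [0.5782, -0.0869, 0.1273]
tcp_rot: [3.133, 0.227, -0.007]
wrist_force: [-6.0, -3.3, -2.5]
width: 0.718
grip_force: 67.2
```

```bash
cat > st.py <<'E'
from h import *
F=[];
for _ in range(6): read_camera("top"); s=read_state(); F.append(s["wrist_force"])
f=np.mean(F,0); print("t",s["time"],"jig xy",injig(s["tool_pos"]).round(2),"z",round(s["tool_pos"][2],5),"F jig",np.round([f[0]*np.cos(JA)+f[1]*np.sin(JA),-f[0]*np.sin(JA)+f[1]*np.cos(JA),f[2]],2),"tilt",Ro.from_rotvec(s["tcp_rot"]).apply([0,0,1]).round(4))
E
python3 st.py
```

```text
t 21.3 jig xy [11.88 -3.15] z 0.12724 F jig [-5.33 -1.62 -1.75] tilt [-4.8e-03 -4.0e-04 -1.0e+00]
```

Request:
step_arm(
  targets=[
    [[0, 0, 0], [2, 0, 0], 50],
    [[0, 0, 0], [2, 0, 0], 50],
    [[0, 0, 0], [2, 0, 0], 50],
    [[0, 0, 0], [0, 0, 0], 50],
    [[0, 0, 0], [0, 0, 0], 50],
  ],
)

```text
time: 21.72
tool_pos: [0.5834, -0.0861, 0.1273]
tcp_rot: [3.133, 0.228, -0.011]
wrist_force: [-8.5, -3.0, 2.5]
width: 0.715
grip_force: 67.8
```

```bash
python3 st.py
```

```text
t 22.0167 jig xy [17.06 -3.16] z 0.12728 F jig [-9.37 -2.16  0.99] tilt [-6.7e-03 -5.0e-04 -1.0e+00]
```

Request:
step_arm(
  targets=[
    [[0, 0, 0], [0, 0, -0.5], 50],
    [[0, 0, 0], [0, 0, 0], 50],
    [[0, 0, 0], [0, 0, 0], 50],
  ],
)

```text
time: 22.27
tool_pos: [0.5833, -0.0861, 0.1273]
tcp_rot: [3.133, 0.228, -0.011]
wrist_force: [-7.7, -3.5, -2.0]
width: 0.719
grip_force: 67.2
```

```bash
python3 st.py
python3 - <<'E'
from h import *
im=read_camera("top"); g=cv2.cvtColor(im,cv2.COLOR_RGB2GRAY).astype(np.float32)
d=cv2.imread("pics/down.png")[:,400:]; d=cv2.cvtColor(d,cv2.COLOR_BGR2GRAY).astype(np.float32)
X=np.arange(36,96,2)
for y in(.026,.022,.018):
    P=proj("top",[[*jp(x/1000,y),.082] for x in X]).astype(np.float32)
    now=cv2.remap(g,P[:,0][None],P[:,1][None],1)[0]; Q=((P-[401,171]+.5)*4-.5).astype(np.float32); was=cv2.remap(d,Q[:,0][None].copy(),Q[:,1][None].copy(),1)[0]
    print(y); print(dict(zip(X.tolist(),was.astype(int).tolist()))); print(dict(zip(X.tolist(),now.astype(int).tolist())))
E
```

```text
t 22.5667 jig xy [17.06 -3.16] z 0.12735 F jig [-7.86 -2.5  -1.49] tilt [-6.7e-03 -5.0e-04 -1.0e+00]
0.026
{36: 12, 38: 9, 40: 55, 42: 64, 44: 50, 46: 91, 48: 127, 50: 127, 52: 109, 54: 53, 56: 24, 58: 32, 60: 40, 62: 45, 64: 49, 66: 34, 68: 27, 70: 34, 72: 39, 74: 44, 76: 43, 78: 34, 80: 28, 82: 33, 84: 43, 86: 41, 88: 49, 90: 70, 92: 69, 94: 137}
{36: 38, 38: 15, 40: 17, 42: 16, 44: 8, 46: 18, 48: 19, 50: 13, 52: 14, 54: 15, 56: 27, 58: 72, 60: 114, 62: 124, 64: 121, 66: 75, 68: 36, 70: 36, 72: 42, 74: 47, 76: 53, 78: 46, 80: 35, 82: 35, 84: 44, 86: 45, 88: 53, 90: 70, 92: 72, 94: 137}
0.022
{36: 17, 38: 16, 40: 13, 42: 36, 44: 50, 46: 81, 48: 126, 50: 127, 52: 107, 54: 69, 56: 57, 58: 60, 60: 61, 62: 53, 64: 52, 66: 55, 68: 59, 70: 61, 72: 61, 74: 56, 76: 51, 78: 53, 80: 59, 82: 62, 84: 61, 86: 59, 88: 55, 90: 71, 92: 77, 94: 143}
{36: 26, 38: 27, 40: 25, 42: 22, 44: 24, 46: 25, 48: 25, 50: 27, 52: 24, 54: 24, 56: 21, 58: 37, 60: 110, 62: 124, 64: 118, 66: 84, 68: 62, 70: 61, 72: 57, 74: 56, 76: 56, 78: 57, 80: 62, 82: 61, 84: 61, 86: 60, 88: 56, 90: 73, 92: 78, 94: 138}
0.018
{36: 30, 38: 28, 40: 18, 42: 20, 44: 42, 46: 80, 48: 120, 50: 124, 52: 107, 54: 122, 56: 124, 58: 128, 60: 127, 62: 137, 64: 134, 66: 128, 68: 125, 70: 122, 72: 137, 74: 140, 76: 129, 78: 123, 80: 121, 82: 100, 84: 93, 86: 74, 88: 68, 90: 67, 92: 88, 94: 140}
{36: 46, 38: 21, 40: 24, 42: 28, 44: 31, 46: 28, 48: 26, 50: 32, 52: 33, 54: 26, 56: 25, 58: 28, 60: 114, 62: 125, 64: 117, 66: 115, 68: 118, 70: 116, 72: 130, 74: 137, 76: 128, 78: 122, 80: 117, 82: 97, 84: 88, 86: 76, 88: 69, 90: 71, 92: 90, 94: 136}
```

The plate's bright top edge has moved about 12.8 mm (7.7 N), matching the wrist force of 7.9 N. Pushing about 5 mm more.

Request:
step_arm(
  targets=[
    [[0, 0, 0], [2, 0, 0], 50],
    [[0, 0, 0], [2, 0, 0], 50],
    [[0, 0, 0], [2, 0, 0], 50],
    [[0, 0, 0], [0, 0, 0], 50],
    [[0, 0, 0], [0, 0, 0], 50],
  ],
)

```text
time: 23.03
tool_pos: [0.5882, -0.0855, 0.1274]
tcp_rot: [-3.133, -0.228, 0.015]
wrist_force: [-11.9, -4.3, 3.4]
width: 0.72
grip_force: 67.9
```

Request:
step_arm(
  targets=[
    [[0, 0, 0], [0, 0, 0], 50],
    [[0, 0, 0], [0, 0, 0], 50],
    [[0, 0, 0], [0, 0, 0], 50],
    [[0, 0, 0], [0, 0, 0], 50],
  ],
)

```text
time: 23.37
tool_pos: [0.5882, -0.0855, 0.1274]
tcp_rot: [-3.133, -0.228, 0.015]
wrist_force: [-11.2, -5.2, 2.4]
width: 0.718
grip_force: 67.9
```

```bash
python3 st.py
python3 - <<'E'
from h import *
im=read_camera("top"); g=cv2.cvtColor(im,cv2.COLOR_RGB2GRAY).astype(np.float32)
X=np.arange(50,90,2)
for y in(.022,.018):
    P=proj("top",[[*jp(x/1000,y),.082] for x in X]).astype(np.float32); print(dict(zip(X.tolist(),cv2.remap(g,P[:,0][None],P[:,1][None],1)[0].astype(int).tolist())))
# dog top and block-side gap, profile across y at jig x=-35 (block top z=.092, dog top .062)
h=cv2.cvtColor(im,cv2.COLOR_RGB2HSV); P=proj("top",[[*jp(-.035,.047),.062]])[0]; u,v=map(int,P); w=h[v-14:v+15,u-14:u+15]; m=(w[:,:,1]>170)&(w[:,:,2]>110); c=np.argwhere(m).mean(0)[::-1]+[u-14,v-14]; print("dog",m.sum(),injig(ray("top",c,.062)[0]))
Y=np.arange(20,60,2); P=proj("top",[[*jp(-.04,y/1000),.062] for y in Y]); print([(int(y),im[int(round(b)),int(round(a))].tolist()) for y,(a,b) in zip(Y,P)])
# block rear edge slope for yaw, at z=.092
for y in(-20,-10,0,10,20):
    X=np.arange(-75,-30,1.); P=proj("top",[[*jp(x/1000,y/1000),.092] for x in X]).astype(np.float32); p=cv2.remap(g,P[:,0][None],P[:,1][None],1)[0]; print(y,X[np.argmin(np.diff(p))])
E
```

```text
t 23.6667 jig xy [21.91 -3.16] z 0.12733 F jig [-12.21  -3.15   2.39] tilt [-9.5e-03 -7.0e-04 -1.0e+00]
{50: 23, 52: 25, 54: 25, 56: 25, 58: 21, 60: 23, 62: 16, 64: 99, 66: 124, 68: 119, 70: 99, 72: 63, 74: 53, 76: 55, 78: 56, 80: 62, 82: 62, 84: 59, 86: 58, 88: 56}
{50: 32, 52: 28, 54: 27, 56: 27, 58: 31, 60: 26, 62: 29, 64: 73, 66: 124, 68: 121, 70: 105, 72: 119, 74: 136, 76: 127, 78: 122, 80: 116, 82: 96, 84: 88, 86: 75, 88: 70}
dog 202 [-35.27488414  47.98134367]
[(20, [27, 19, 11]), (22, [11, 6, 0]), (24, [19, 8, 2]), (26, [25, 19, 13]), (28, [13, 8, 0]), (30, [88, 61, 33]), (32, [166, 129, 75]), (34, [129, 93, 37]), (36, [150, 105, 30]), (38, [161, 113, 31]), (40, [160, 110, 30]), (42, [157, 113, 29]), (44, [158, 112, 22]), (46, [158, 114, 30]), (48, [161, 114, 27]), (50, [161, 114, 33]), (52, [159, 112, 28]), (54, [158, 113, 30]), (56, [156, 112, 27]), (58, [155, 110, 22])]
-20 -53.0
-10 -53.0
0 -54.0
10 -54.0
20 -53.0
```

Plate is back about 17.3 mm (green), the block is square to the jig, the dog is in place and forces are within limits. Handing in.

```bash
python3 -c "
from workcell import *
print(finish_job())"
```

```text
the job is handed in; nothing more can be done
None
```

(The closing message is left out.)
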